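# Snap the cover onto a small distribution box

## Task

Close the distribution box on the plywood board: hook the two tongues of its loose cover tilted into the slots in the head of the box, swing the cover down and press its other end until it lies flat on the rim and the orange catch has snapped back over it. Press slowly and gently, for the housing is brittle; leave the other parts on the bench where they are and let go of the cover.

Things in the scene. Friction and masses are not known exactly. Their poses are not given: they have to be found in the camera images.
- enclosure: Mid-grey open box, 195 x 132 mm, on a plywood board 250 x 160 x 18 mm fixed to the bench. Origin: centre of the board's underside, z up, +x from the head with the slots to the orange catch. Rim, on which the cover rests, 76 mm above the origin; side walls at y = 60 to 66 mm, far wall x = 82 to 88 mm. The head (x = -107 to -83 mm) stands 17 mm above the rim. Breakers inside stay below the rim.
- slot_mouth (a point): In the head's face (enclosure x -83, y 0, z 76 mm: rim height), axes as enclosure. At y = -35 and +35 mm a level slot runs from this face 11 mm towards -x: 33 mm wide, 7 mm high from rim height up, its lip and cheeks chamfered 3 mm at 45 degrees. A flat ledge at rim height is the slots' floor and goes on 13 mm in front of them (to enclosure x = -70).
- rim_end (a point): Outer top edge of the box's far wall below the catch (enclosure x 88, y 0, z 76 mm), axes as the enclosure's.
- catch (a joint): Orange sprung catch, 44 mm wide, at the far end, 16 mm higher than the rim, hinged 46 mm below rim height. 0 rad at rest: its nose reaches 4 mm over a seated cover's end, underside 5 mm above the rim, sloping ramp above from 8 to 16 mm. Grows outward (to 0.35). A cover end pressed down on the ramp (some 5 to 15 N on the plate near that end) pushes it out; it springs back over the cover.
- cover: Near-white cover, 0.15 to 0.25 kg, hood up on the bench at first. Plate 4 mm thick, x -82 to +88, y -64 to +64 mm; two flush tongues 28 mm wide, 4 thick, 9 long at the -x end, at y = -35 and +35; orange stripe at the +x (catch) end. Hood with dark window, 46 (x) x 82 (y) mm, top at 28 mm, centred on the origin: a good grip across its 46 mm. Origin on the underside, z up.
- tongue_tip (a point): Midway between the two tongue tips, on the underside (cover x = -91, y = 0, z = 0 mm). Axes as the cover's.
- catch_edge (a point): Middle of the cover's +x end, on the underside (cover x = 88, y = 0, z = 0 mm). Axes as the cover's.
- flush_box: Bystander: round orange flush box, open at the top, 72 mm diameter, 49 mm high. Origin under its centre.
- junction_box: Bystander: blue square open box 82 x 82 x 45 mm with four conduit stubs (114 mm over the stubs). Origin under its centre.
- motor_switch: Bystander: white and black motor protection switch, 90 (x) x 45 (y) x 83 mm, lying on its back. Origin under its centre.
- screwdriver: Bystander: screwdriver lying on the bench, along its x.
Things that resemble listed ones, but are neither listed nor needed, are in the scene too. What is meant by the cover is not blue, pink or purple, and is the larger of those in its own colour.

How it is judged:
By the outcome, as a careful person would: the job done as asked, in the order asked, and still so for the second after the job is handed in, with the robot touching nothing.
It also fails if it takes over 48 s, if anything falls off the work surface, if the arm or the gripper's body presses on something with over 40 N, if the wrist force passes 120 N, or if a joint passes its speed limit or range.

## Robot

A 6-joint arm with a two-finger parallel gripper is mounted at the origin on the work surface. World frame = base frame: x ahead of the robot, y to its left, z up, the work surface at z = 0. Lengths are in m, angles in degrees, forces in N, time in s.
With the tool pointing down it reaches from about 0.25 to 0.8 m from the base axis. Payload 8.5 kg.
Tool frame: the origin (TCP) lies on the centre line of the jaws, within the pads' length; the fingertips stand 11 mm ahead of it and the grasp point (between the pads) lies 8 mm behind it; z points along the fingers, y is the line along which they close (so a half turn about z gives the same grasp; the last joint's range is limited). The gripper opens to 85 mm and grips with 20 to 120 N. Pads are 22 mm wide; open, the fingers measure 114 mm over their backs; the gripper's body (76 mm by 85 mm) begins 54 mm behind the grasp point. The pads swing forward as they close: fully open they stand 13 mm farther back than shut.
Start: joints at [75.573, 13.648, -0.773, 75.585, 0, 90], TCP at [0.131, 0.508, 0.242] pointing down, gripper open.
Joint ranges: [-152.45, 152.45], [-59.26, 108.67], [-65.41, 83.53], [-104.44, 129.93], [-82.83, 76.93], [-180, 180]. Speed limits (degrees/s): [127.2, 127.2, 159.86, 180, 180, 180].

## Interface

Orientations are given as a 3x3 rotation matrix whose columns are the frame's x, y, z axes.
In Python, from bench import sense, snapshot, ticket gives the robot as it stands. The module is installed in compiled form; this text tells all that it offers.
- The arm moves only by the tool send_rows, never from a script. Its argument "increments" is a list of rows, each an object with "dp": the shift along the tool's x, y, z in cm, a list of three; "turn": the turn about the tool's z in degrees; "gripper": the finger opening in cm, from 0 to 8.54. A call has 1 to 20 rows; each row shifts and turns the commanded pose from where the row before left it, along the tool's axes as they then stand; what a row does not reach is not made up. A row lasts 1/10 s, in which the tool goes at most 50 mm and 8.59 degrees, less where a joint would pass 70% of its speed; a pose out of reach is approached as far as the arm can. A call with a gripper value outside its range is refused whole. The fingers move at their own pace and stop on an object; "newtons" is the grip in N (left out, the last holds). Time passes only in rows, so rows that do not move let the fingers close. It gives the time, the measured TCP pose, the force, the opening and the grip force at its end, in the units of the state.
- sense(): the state, without advancing time (a new reading comes with each control period).
- snapshot(name): name is "side" or "top"; returns a dict with "color" (384x512x3 uint8, red, green, blue), "range_z" (384x512 float32, m along the optical axis (not along the pixel's ray), 0 where there is no reading), "camera_matrix" (3x3 intrinsics, pixels), "rvec" (rotation vector, rad) and "tvec" (3), from world to camera coordinates, as OpenCV has them. Camera axes: x right, y down, z forward; pixel columns grow to the right and rows downward; lengths in m; the calibration is good to about 2 mm. A picture is of the moment at which its call begins.
- ticket.finish_job(): hands the job in; it is judged then, once.
The state is a dict: "time": time; "q": joint angles; "joint_vel": joint speeds; "effort": joint torques, N m; "eef_pos": TCP position; "eef_rot": TCP orientation; "contact_force": force on the tool from outside, world axes, zero at the start; "moment": the same for the moment, N m; "opening": finger opening in m; "grip_force": force on a finger pad.
Only numpy, scipy, OpenCV 4.12 (cv2) and the standard library are available. Lean on these libraries where they do the work, as an engineer would, in place of code of your own. Each camera call takes 0.05 s, during which the arm holds its last target. There are 200 camera calls.

## Working session

There is one attempt and no reset: what is moved stays moved. The work goes in short steps, Python scripts to look and compute and a tool call to move; the robot and the scene stay as the last step left them, time stands still between calls to the robot, and variables do not carry over. Pictures are saved under pics/ and viewed, at most 10 in all, crops included, and the job is handed in when it is done.

Besides the shell and the picture viewer there is one more tool, called after "Emit:" as name(argument=value, ...), one argument or row to a line, values as JSON. send_rows: Moves the arm, as the interface text tells. Its arguments: {"type":"object","properties":{"increments":{"type":"array","items":{"type":"object","properties":{"dp":{"type":"array","items":{"type":"number"}},"turn":{"type":"number"},"gripper":{"type":"number"}}}},"newtons":{"type":"number"}},"required":["increments"]}

```bash
mkdir -p pics
cat > h.py <<'E'
import numpy as np,cv2
from bench import sense,snapshot,ticket
def snap(n,tag):
    s=snapshot(n); np.savez(f'{tag}.npz',**s); cv2.imwrite(f'pics/{tag}.png',s['color'][:,:,::-1]); return s
def load(tag): return dict(np.load(f'{tag}.npz'))
def world(s):
    K=s['camera_matrix'];R=cv2.Rodrigues(s['rvec'])[0];t=np.ravel(s['tvec']);z=s['range_z']
    v,u=np.indices(z.shape)
    P=np.stack([(u-K[0,2])/K[0,0]*z,(v-K[1,2])/K[1,1]*z,z],-1)
    return (P-t)@R
E
python3 -c "
from h import *
a=snap('top','t0');b=snap('side','s0')
cv2.imwrite('pics/both.png',np.vstack([np.hstack([a['color']])])[:,:,::-1].repeat(1,0))
print(sense())
for s in(a,b):
  R=cv2.Rodrigues(s['rvec'])[0];print(s['camera_matrix'],-R.T@np.ravel(s['tvec']),R)
"
```

```text
{'time': 0.1, 'q': array([ 7.55729135e+01,  1.36803293e+01, -8.11758502e-01,  7.55840579e+01,
        8.23803745e-04,  9.00001471e+01]), 'joint_vel': array([-0.0164135 ,  0.02344602,  0.08900779,  0.02947612,  0.04734003,
       -0.07729019]), 'effort': array([ 5.21080055e-04, -5.39719963e+01,  3.46998239e+01,  1.34073867e-02,
        3.77080733e-05, -4.71364984e-06]), 'eef_pos': array([0.13071058, 0.50810388, 0.24171858]), 'eef_rot': array([[-9.68464841e-01,  2.49150021e-01, -3.45040299e-04],
       [ 2.49150260e-01,  9.68463990e-01, -1.28350156e-03],
       [ 1.43746636e-05, -1.32899301e-03, -9.99999117e-01]]), 'contact_force': array([-0.08574783, -0.07981356, -0.75330464]), 'moment': array([ 0.0194821 , -0.03879035,  0.06224732]), 'grip_force': 0.0, 'opening': 0.0851825712688456}
[[394.8256211    0.         264.85857511]
 [  0.         394.8256211  188.23963361]
 [  0.           0.           1.        ]] [0.26903779 0.01143916 1.2791693 ] [[-4.32597883e-03 -9.99990011e-01 -1.12381208e-03]
 [-9.70643093e-01  4.46928367e-03 -2.40482872e-01]
 [ 2.40485492e-01  5.04966256e-05 -9.70652732e-01]]
[[378.1952102    0.         259.24079108]
 [  0.         378.1952102  189.69861185]
 [  0.           0.           1.        ]] [ 0.35744424 -0.96384416  0.69731334] [[ 0.97608774 -0.21688588 -0.01460256]
 [-0.12760065 -0.51728614 -0.84624649]
 [ 0.17598522  0.82787413 -0.53259143]]
```

View pics/t0.png

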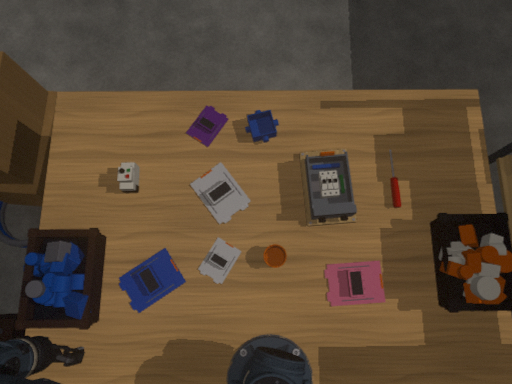

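View pics/s0.png

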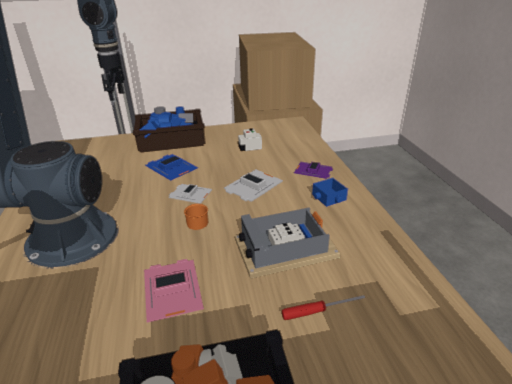

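The top view shows two whitish covers, at (220,193) and (219,261). The one at (220,193) is the larger, so it fits the description. The blue, pink and purple covers are ruled out by colour. The enclosure is at (329,188), with its head at (331,211) and its catch at (328,155). I'll confirm this in an enlarged crop.

```bash
python3 -c "
from h import *
s=load('t0');c=s['color'][:,:,::-1]
a=cv2.resize(c[155:290,180:260],None,fx=4.4,fy=4.4,interpolation=cv2.INTER_CUBIC)
b=cv2.resize(c[140:235,290:370],None,fx=5,fy=5,interpolation=cv2.INTER_CUBIC)
H=max(a.shape[0],b.shape[0]);p=lambda i:np.pad(i,((0,H-i.shape[0]),(0,0),(0,0)))
cv2.imwrite('pics/crop.png',np.hstack([p(a),p(b)]))
W=world(s)
np.set_printoptions(precision=4,suppress=True)
# cover plate plane: fit region
x,y,z=W[...,0],W[...,1],W[...,2]
print('bench z',np.median(z[230:250,230:250]))
def comp(rr,cc,zlo,zhi):
    m=np.zeros(z.shape,np.uint8);sub=(z>zlo)&(z<zhi);m[rr,cc]=sub[rr,cc];return m
white=(s['color'].min(-1)>95)
for nm,rr,cc in(('big',slice(158,228),slice(185,255)),('small',slice(235,288),slice(194,245))):
    m=comp(rr,cc,0.002,0.04)
    pts=W[m>0];print(nm,len(pts),cv2.minAreaRect(pts[:,:2].astype(np.float32)), np.percentile(pts[:,2],[5,30,50,70,95]))
m=comp(slice(140,235),slice(290,370),0.06,0.11);pts=W[m>0];print('box',len(pts),cv2.minAreaRect(pts[:,:2].astype(np.float32)),np.percentile(pts[:,2],[5,30,50,70,95]))
m=comp(slice(140,235),slice(290,370),0.086,0.11);pts=W[m>0];print('head',len(pts),cv2.minAreaRect(pts[:,:2].astype(np.float32)),pts.mean(0))
m=comp(slice(140,235),slice(290,370),0.010,0.026);pts=W[m>0];print('board',len(pts),cv2.minAreaRect(pts[:,:2].astype(np.float32)))
"
```

```text
bench z 0.0003493475394362475
big 2224 ((0.5740268230438232, 0.16430042684078217), (0.23425976932048798, 0.23656384646892548), 89.90559387207031) [0.0022 0.0034 0.0046 0.0065 0.0295]
small 1161 ((0.3488425314426422, 0.15972518920898438), (0.16488651931285858, 0.16177965700626373), 0.6093266606330872) [0.0022 0.0032 0.0042 0.0056 0.0213]
box 1243 ((0.5822479128837585, -0.193244069814682), (0.2034546434879303, 0.1333187371492386), 4.588828086853027) [0.0633 0.072  0.076  0.088  0.0947]
head 403 ((0.5824335217475891, -0.19299882650375366), (0.2032604068517685, 0.13238555192947388), 4.891526699066162) [ 0.5166 -0.1978  0.0921]
board 1338 ((0.5882976055145264, -0.19127845764160156), (0.2511793076992035, 0.16145309805870056), 4.58814811706543)
```

View pics/crop.png

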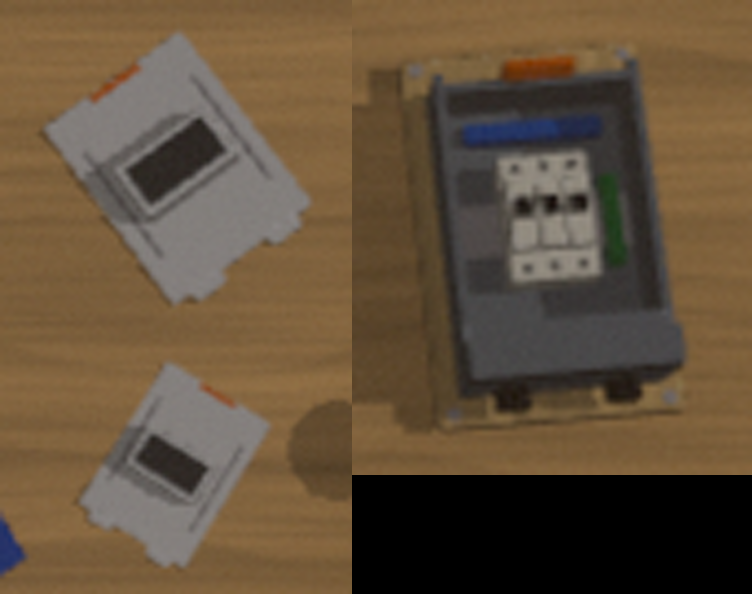

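The crop confirms the cover: the larger white one, with its stripe end up-left and its tongues down-right. Next I'll fit poses using both cameras.

```bash
cat > fit.py <<'E'
from h import *
from scipy.optimize import minimize
np.set_printoptions(precision=4,suppress=True)
def rect(s,cx,cy,z,half=0.15,res=0.0005):
    n=int(2*half/res); g=(np.arange(n)-n/2)*res
    X,Y=np.meshgrid(cx+g,cy+g,indexing='ij')
    P=np.stack([X,Y,np.full_like(X,z)],-1).reshape(-1,3)
    p=cv2.projectPoints(P,s['rvec'],s['tvec'],s['camera_matrix'],None)[0].reshape(n,n,2).astype(np.float32)
    return X,Y,cv2.remap(s['color'],p[...,0],p[...,1],cv2.INTER_CUBIC)
def inside(X,Y,q,rects,soft=0.001):
    c,s=np.cos(q[2]),np.sin(q[2]);x=c*(X-q[0])+s*(Y-q[1]);y=-s*(X-q[0])+c*(Y-q[1])
    sd=np.max([np.min([x-a,b-x,y-d,e-y],0) for a,b,d,e in rects],0)
    return 1/(1+np.exp(-np.clip(sd/soft,-50,50)))
def fit(X,Y,m,q0,rects):
    f=lambda q:np.abs(inside(X,Y,q,rects)-m).mean()
    r=min((minimize(f,np.array(q0)+d,method='Nelder-Mead',options=dict(initial_simplex=np.array(q0)+d+np.array([[0,0,0],[.008,0,0],[0,.008,0],[0,0,.1]]),xatol=1e-5,fatol=1e-7)) for d in (np.zeros(3),np.array([-.004,-.004,-.05]))),key=lambda r:r.fun)
    return r.x,r.fun
E
cat > m.py <<'E'
from fit import *
COV=[(-.082,.088,-.064,.064),(-.091,-.08,-.049,-.021),(-.091,-.08,.021,.049)]
for t in('t0','s0'):
    s=load(t);W=world(s)
    X,Y,I=rect(s,.574,.164,.004);hsv=cv2.cvtColor(I,cv2.COLOR_RGB2HSV)
    m=(hsv[...,1]<60)&(hsv[...,2]>90); 
    m=cv2.morphologyEx(m.astype(np.uint8),cv2.MORPH_CLOSE,np.ones((41,41)))  # fill window
    n,l,st,_=cv2.connectedComponentsWithStats(m);m=(l==1+np.argmax(st[1:,4])).astype(float)
    q,e=fit(X,Y,m,[.574,.164,np.radians(35)],COV);print(t,'cover',q[:2],np.degrees(q[2]),e,m.sum()*.25e-6)
    cv2.imwrite(f'pics/m_{t}.png',np.hstack([I[:,:,::-1],(np.dstack([m*255,inside(X,Y,q,COV)*255,m*0])).astype(np.uint8)]))
    near=np.hypot(W[...,0]-q[0],W[...,1]-q[1])
    P=W[(near<.07)&(W[...,2]>.022)&(W[...,2]<.036)];c,sn=np.cos(q[2]),np.sin(q[2])
    L=(P[:,:2]-q[:2])@np.array([[c,-sn],[sn,c]]);print(' hood local',np.percentile(L,[1,99],axis=0),np.median(P[:,2]),len(P))
    pl=W[(near<.055)&(near>.05)];print(' plate z',np.percentile(pl[:,2],[10,50,90]))
    near=np.hypot(W[...,0]-.588,W[...,1]+.191)
    for nm,a,b in(('board',.012,.024),('box',.066,.11)):
        P=W[(near<.17)&(W[...,2]>a)&(W[...,2]<b)];print(nm,cv2.minAreaRect(P[:,:2].astype(np.float32)),np.median(P[:,2]))
    P=W[(near<.17)&(W[...,2]>.087)&(W[...,2]<.1)];a=np.radians(4.6)
    L=(P[:,:2]-[.588,-.191])@np.array([[np.cos(a),-np.sin(a)],[np.sin(a),np.cos(a)]]);H=L[L[:,0]<0];C=L[L[:,0]>.05]
    print(' head local',np.percentile(H,[2,98],axis=0),len(H),np.median(P[:,2]),'catch',np.percentile(C,[2,98],axis=0) if len(C) else '',len(C))
E
python3 m.py
```

```text
t0 cover [0.5693 0.1591] 36.96128664190101 0.03634287314627066 0.019879749999999998
 hood local [[-0.0224 -0.0388]
 [ 0.0232  0.041 ]] 0.02824940425254619 348
 plate z [0.001  0.0043 0.0077]
board ((0.5883450508117676, -0.1921110451221466), (0.25108906626701355, 0.15969742834568024), 4.56622314453125) 0.019134122362397307
box ((0.5822479128837585, -0.193244069814682), (0.2034546434879303, 0.1333187371492386), 4.588828086853027) 0.07683811681918284
 head local [[-0.1066 -0.0649]
 [-0.0833  0.062 ]] 345 0.09236131223083058 catch [[ 0.0835 -0.0218]
 [ 0.0952  0.0205]] 47
s0 cover [0.5704 0.1523] 37.54424259744573 0.04583616998059204 0.0224585
 hood local [[-0.0205 -0.0402]
 [ 0.0272  0.0413]] 0.028366442976668006 189
 plate z [0.0024 0.0043 0.006 ]
board ((0.5917701125144958, -0.1997903734445572), (0.25116246938705444, 0.16097937524318695), 3.9341962337493896) 0.018808508841825916
box ((0.5859478116035461, -0.19771641492843628), (0.20344239473342896, 0.13798494637012482), 4.513635635375977) 0.07611025445016134
 head local [[-0.1039 -0.0716]
 [-0.0804  0.0589]] 337 0.09330830815150976 catch [[ 0.0878 -0.0275]
 [ 0.0974  0.0147]] 50
```

Emit:
send_rows(
  increments=[
    {"dp":[-3.743,-2.087,0]},
    {"dp":[-3.743,-2.087,0]},
    {"dp":[-3.743,-2.087,0]},
    {"dp":[-3.743,-2.087,0]},
    {"dp":[-3.743,-2.087,0]},
    {"dp":[-3.743,-2.087,0]},
    {"dp":[-3.743,-2.087,0]},
    {"dp":[-3.743,-2.087,0]},
    {"dp":[-3.743,-2.087,0]},
    {"dp":[-3.743,-2.087,0]},
    {"dp":[-3.743,-2.087,0]},
  ],
)

```text
schema error: expected keys dp, turn, gripper
```

Emit:
send_rows(
  increments=[
    {"dp":[0,0,0.6],"turn":8.57},
    {"dp":[0,0,0.6],"turn":8.57},
    {"dp":[0,0,0.6],"turn":8.57},
    {"dp":[0,0,0.6],"turn":8.57},
    {"dp":[0,0,0.6],"turn":8.57},
    {"dp":[0,0,0.6],"turn":8.57},
    {"dp":[0,0,0.6],"turn":8.57},
    {"dp":[0,0,0.6],"turn":8.57},
    {"dp":[0,0,0.6],"turn":8.57},
    {"dp":[0,0,0.6],"turn":8.57},
    {"dp":[0,0,0.6],"turn":8.57},
    {"dp":[0,0,0.6],"turn":8.57},
    {"dp":[0,0,0.6],"turn":8.57},
    {"dp":[0,0,0.6],"turn":8.57},
    {"dp":[0,0,0.6],"turn":8.57},
    {"dp":[0,0,0]},
  ],
)

```text
schema error: expected keys dp, turn, gripper
```

```bash
python3 -c "
from h import *
a=snap('top','t1');b=snap('side','s1')
print(sense()['eef_pos'],sense()['eef_rot'])
cv2.imwrite('pics/v1.png',np.hstack([cv2.resize(a['color'][110:270,140:300],(400,400),interpolation=2),cv2.resize(b['color'][70:230,170:330],(400,400),interpolation=2)])[:,:,::-1])
"
```

```text
[0.13071872 0.50819735 0.24190082] [[-9.68468251e-01  2.49136872e-01 -2.57370300e-04]
 [ 2.49137003e-01  9.68467846e-01 -8.85684387e-04]
 [ 2.85982230e-05 -9.21877674e-04 -9.99999575e-01]]
```

View pics/v1.png

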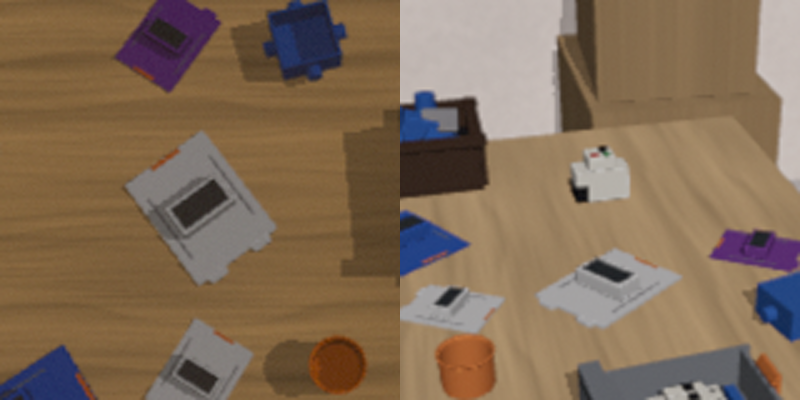

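All three keys are required in every row, so the arm didn't move; the crops show the same scene. I'll resend with all the keys.

Emit:
send_rows(
  increments=[
    {"dp":[-3.743,-2.087,0],"turn":0,"gripper":8.54},
    {"dp":[-3.743,-2.087,0],"turn":0,"gripper":8.54},
    {"dp":[-3.743,-2.087,0],"turn":0,"gripper":8.54},
    {"dp":[-3.743,-2.087,0],"turn":0,"gripper":8.54},
    {"dp":[-3.743,-2.087,0],"turn":0,"gripper":8.54},
    {"dp":[-3.743,-2.087,0],"turn":0,"gripper":8.54},
    {"dp":[-3.743,-2.087,0],"turn":0,"gripper":8.54},
    {"dp":[-3.743,-2.087,0],"turn":0,"gripper":8.54},
    {"dp":[-3.743,-2.087,0],"turn":0,"gripper":8.54},
    {"dp":[-3.743,-2.087,0],"turn":0,"gripper":8.54},
    {"dp":[-3.743,-2.087,0],"turn":0,"gripper":8.54},
  ],
)

```text
time: 1.3
eef_pos: [0.4734, 0.182, 0.2423]
eef_rot: [[-0.968, 0.249, 0.0], [0.249, 0.968, 0.0], [-0.0, 0.0, -1.0]]
contact_force: [0.3, 0.7, 0.9]
opening: 0.0855
grip_force: 0.0
```

Emit:
send_rows(
  increments=[
    {"dp":[0,0,0.6],"turn":8.57,"gripper":8.54},
    {"dp":[0,0,0.6],"turn":8.57,"gripper":8.54},
    {"dp":[0,0,0.6],"turn":8.57,"gripper":8.54},
    {"dp":[0,0,0.6],"turn":8.57,"gripper":8.54},
    {"dp":[0,0,0.6],"turn":8.57,"gripper":8.54},
    {"dp":[0,0,0.6],"turn":8.57,"gripper":8.54},
    {"dp":[0,0,0.6],"turn":8.57,"gripper":8.54},
    {"dp":[0,0,0.6],"turn":8.57,"gripper":8.54},
    {"dp":[0,0,0.6],"turn":8.57,"gripper":8.54},
    {"dp":[0,0,0.6],"turn":8.57,"gripper":8.54},
    {"dp":[0,0,0.6],"turn":8.57,"gripper":8.54},
    {"dp":[0,0,0.6],"turn":8.57,"gripper":8.54},
    {"dp":[0,0,0.6],"turn":8.57,"gripper":8.54},
    {"dp":[0,0,0.6],"turn":8.57,"gripper":8.54},
    {"dp":[0,0,0.6],"turn":8.57,"gripper":8.54},
    {"dp":[0,0,0],"turn":0,"gripper":8.54},
  ],
)

```text
time: 2.9
eef_pos: [0.4718, 0.1833, 0.1515]
eef_rot: [[0.8, 0.6, -0.002], [0.6, -0.8, -0.001], [-0.002, -0.0, -1.0]]
contact_force: [0.4, -0.1, -0.4]
opening: 0.0852
grip_force: 0.0
```

```bash
python3 -c "
from h import *
a=snap('top','t1');b=snap('side','s1')
print(sense()['eef_pos'],sense()['eef_rot'],sense()['q'])
cv2.imwrite('pics/v2.png',np.hstack([cv2.resize(a['color'][130:250,160:280],(400,400),interpolation=2),cv2.resize(b['color'][90:210,200:320],(400,400),interpolation=2)])[:,:,::-1])
"
```

```text
[0.47227179 0.18345092 0.15231358] [[ 7.95692432e-01  6.05700789e-01 -3.26493090e-04]
 [ 6.05700752e-01 -7.95692499e-01 -2.15612396e-04]
 [-3.90384701e-04 -2.61959585e-05 -9.99999923e-01]] [ 2.12311044e+01  1.46137714e+01 -1.30914312e+01  6.23167080e+01
 -4.74094244e-03  1.63951818e+02]
```

View pics/v2.png

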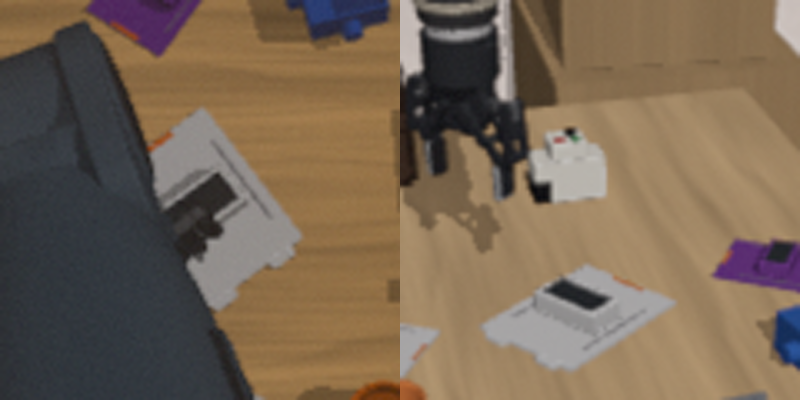

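The gripper stopped short of its target because of the speed cap. The side view shows both fingers, at crop (435,170) and (505,185). I'll use them to check the camera offsets against the TCP.

```bash
python3 -c "
from h import *
np.set_printoptions(precision=4,suppress=True)
p=np.array([0.4722,0.1834,0.1523]);R=np.array([[.7957,.6057,0],[.6057,-.7957,0],[0,0,-1]])
for t in('t1','s1'):
    W=world(load(t));L=(W-p)@R
    near=(np.abs(L[...,0])<.03)&(np.abs(L[...,1])<.075)
    for sg in(-1,1):
        for a,b in((-.05,-.03),(-.03,-.015),(-.015,.02)):
            m=near&(L[...,1]*sg>0.02)&(L[...,2]>a)&(L[...,2]<b)
            if m.sum()>5: print(t,sg,a,b,m.sum(),'x',np.percentile(L[m][:,0],[3,50,97]),'y',np.percentile(L[m][:,1],[3,50,97]),'zmax',L[m][:,2].max())
"
```

```text
t1 1 -0.05 -0.03 14 x [-0.0142 -0.01    0.0024] y [0.0414 0.0492 0.0611] zmax -0.03752654649038961
s1 -1 -0.05 -0.03 41 x [-0.0134 -0.005   0.0094] y [-0.0616 -0.0425 -0.0377] zmax -0.03150675585016863
s1 -1 -0.03 -0.015 27 x [-0.0107 -0.0046  0.0113] y [-0.0482 -0.0403 -0.0374] zmax -0.015707774544031217
s1 -1 -0.015 0.02 21 x [-0.013  -0.0022  0.0111] y [-0.0493 -0.0412 -0.0391] zmax -0.0032673506366760474
s1 1 -0.05 -0.03 34 x [-0.0137 -0.0082  0.0056] y [0.0482 0.0566 0.0636] zmax -0.0301469489141514
s1 1 -0.03 -0.015 29 x [-0.0138 -0.0069  0.0054] y [0.0463 0.0557 0.06  ] zmax -0.015654337662270146
s1 1 -0.015 0.02 19 x [-0.0123 -0.005   0.0074] y [0.0455 0.0518 0.0588] zmax -0.003109861462741864
```

Emit:
send_rows(
  increments=[
    {"dp":[2.01,2.7,0],"turn":0,"gripper":8.54},
    {"dp":[2.01,2.7,0],"turn":0,"gripper":8.54},
    {"dp":[2.01,2.71,0],"turn":0,"gripper":8.54},
    {"dp":[0,0,2.5],"turn":0,"gripper":8.54},
    {"dp":[0,0,2.5],"turn":0,"gripper":8.54},
    {"dp":[0,0,2.5],"turn":0,"gripper":8.54},
    {"dp":[0,0,2.5],"turn":0,"gripper":8.54},
    {"dp":[0,0,0],"turn":0,"gripper":8.54},
    {"dp":[0,0,0],"turn":0,"gripper":8.54},
  ],
)

```text
time: 3.9
eef_pos: [0.5694, 0.1551, 0.0528]
eef_rot: [[0.797, 0.604, -0.0], [0.604, -0.797, -0.0], [-0.0, -0.0, -1.0]]
contact_force: [0.4, 0.5, -0.2]
opening: 0.0852
grip_force: 0.0
```

```bash
cat > cmp.py <<'E'
from h import *
import sys
np.set_printoptions(precision=4,suppress=True)
tag=sys.argv[1];b=snap('side',tag);st=sense();p=st['eef_pos'];R=st['eef_rot'];print(p,np.degrees(np.arctan2(R[1,0],R[0,0])),st['opening'])
W=world(b);L=(W-p)@R
near=(np.abs(L[...,0])<.03)&(np.abs(L[...,1])<.075)
for sg in(-1,1):
    m=near&(L[...,1]*sg>0.03)&(L[...,2]>-.03)&(L[...,2]<0.002)
    if m.sum()>5: print(sg,m.sum(),'x',np.percentile(L[m][:,0],[3,50,97]),'y',np.percentile(L[m][:,1],[3,50,97]),'zmax',L[m][:,2].max())
m=near&(W[...,2]>.024)&(W[...,2]<.032)
print('hood',m.sum(),'x',np.percentile(L[m][:,0],[2,98]),'y',np.percentile(L[m][:,1],[2,98]))
c=b['color'][120:210,220:320]
cv2.imwrite(f'pics/{tag}c.png',cv2.resize(c,(700,630),interpolation=2)[:,:,::-1])
E
python3 cmp.py s2
```

```text
[0.57   0.1552 0.0536] 37.117924962680696 0.08510699387997482
-1 42 x [-0.013  -0.0056  0.0093] y [-0.0522 -0.0418 -0.0385] zmax -0.0028899466728028803
1 38 x [-0.013  -0.0069  0.0034] y [0.0457 0.0537 0.0589] zmax -0.002350902023713692
hood 173 x [-0.0211  0.0241] y [-0.0365  0.041 ]
```

View pics/s2c.png

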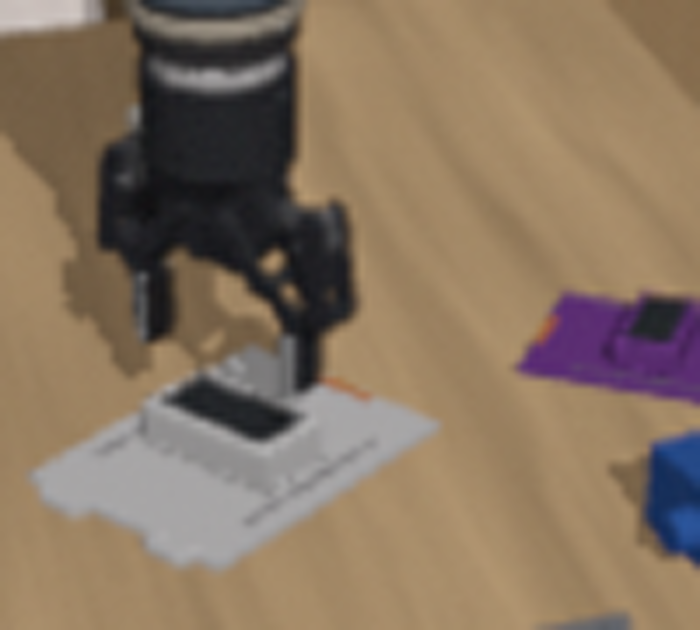

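The side view shows both fingers straddling the hood, with tips at crop (150,335) and (300,385). I'll descend gently and watch the force.

Emit:
send_rows(
  increments=[
    {"dp":[0,0,0.8],"turn":0,"gripper":8.54},
    {"dp":[0,0,0.8],"turn":0,"gripper":8.54},
    {"dp":[0,0,0.2],"turn":0,"gripper":8.54},
    {"dp":[0,0,0.2],"turn":0,"gripper":8.54},
    {"dp":[0,0,0.2],"turn":0,"gripper":8.54},
    {"dp":[0,0,0.2],"turn":0,"gripper":8.54},
    {"dp":[0,0,0.2],"turn":0,"gripper":8.54},
    {"dp":[0,0,0],"turn":0,"gripper":8.54},
  ],
)

```text
time: 4.75
eef_pos: [0.5692, 0.155, 0.0261]
eef_rot: [[0.798, 0.602, -0.0], [0.602, -0.798, -0.0], [-0.0, -0.0, -1.0]]
contact_force: [-0.4, -0.9, 0.4]
opening: 0.0853
grip_force: 0.0
```

Emit:
send_rows(
  increments=[
    {"dp":[0,0,0.15],"turn":0,"gripper":8.54},
    {"dp":[0,0,0.15],"turn":0,"gripper":8.54},
    {"dp":[0,0,0.15],"turn":0,"gripper":8.54},
    {"dp":[0,0,0],"turn":0,"gripper":8.54},
  ],
)

```text
time: 5.15
eef_pos: [0.5691, 0.155, 0.0216]
eef_rot: [[0.798, 0.602, -0.0], [0.602, -0.798, -0.0], [-0.0, -0.0, -1.0]]
contact_force: [-0.5, -0.2, 0.5]
opening: 0.0856
grip_force: 0.0
```

No contact, so the tips are past the hood top. Continuing down.

Emit:
send_rows(
  increments=[
    {"dp":[0,0,0.2],"turn":0,"gripper":8.54},
    {"dp":[0,0,0.2],"turn":0,"gripper":8.54},
    {"dp":[0,0,0.2],"turn":0,"gripper":8.54},
    {"dp":[0,0,0.2],"turn":0,"gripper":8.54},
    {"dp":[0,0,0.2],"turn":0,"gripper":8.54},
    {"dp":[0,0,0],"turn":0,"gripper":8.54},
  ],
)

```text
time: 5.75
eef_pos: [0.5691, 0.155, 0.0115]
eef_rot: [[0.798, 0.602, -0.001], [0.602, -0.798, -0.0], [-0.001, -0.0, -1.0]]
contact_force: [-0.2, 0.0, 0.3]
opening: 0.0854
grip_force: 0.0
```

```bash
python3 cmp.py s3; python3 -c "
from h import *;print(sense()['contact_force'])"
```

```text
[0.5692 0.155  0.0116] 37.02277643049861 0.08532439302220038
-1 48 x [-0.0179 -0.0062  0.0206] y [-0.051  -0.0401 -0.0311] zmax -0.0007407093879806105
1 69 x [-0.0195 -0.0102  0.0035] y [0.0309 0.0459 0.0586] zmax 0.001140976538192816
hood 168 x [-0.0198  0.024 ] y [-0.0418  0.0559]
[-0.13330671  0.43748735  1.0335619 ]
```

View pics/s3c.png

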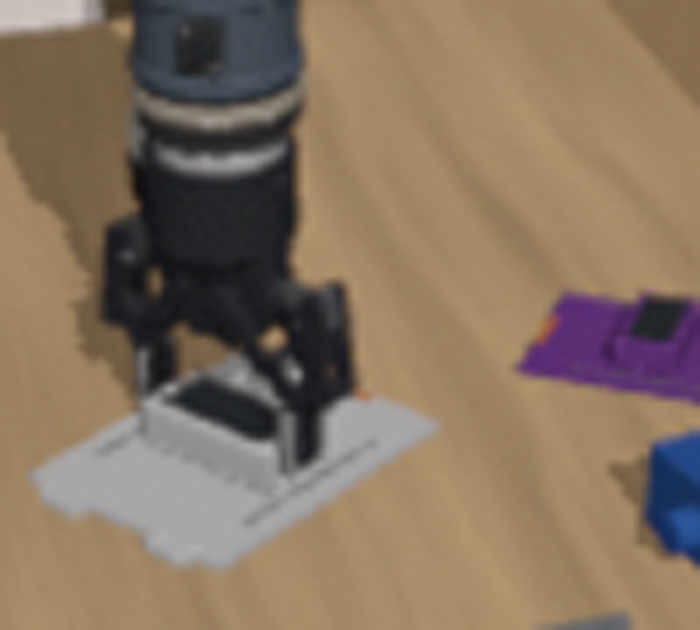

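The fingers straddle the hood with no contact force, at crop (155,380) and (300,460). I'll close at 25 N and lift a little.

Emit:
send_rows(
  increments=[
    {"dp":[0.3,0,0],"turn":0,"gripper":8.54},
    {"dp":[0,0,0],"turn":0,"gripper":8.1},
    {"dp":[0,0,0],"turn":0,"gripper":7.9},
    {"dp":[0,0,0],"turn":0,"gripper":7.8},
    {"dp":[0,0,-0.5],"turn":0,"gripper":7.8},
    {"dp":[0,0,-1.5],"turn":0,"gripper":7.8},
    {"dp":[0,0,-3],"turn":0,"gripper":7.8},
    {"dp":[0,0,0],"turn":0,"gripper":7.8},
  ],
  newtons=25,
)

```text
time: 6.6
eef_pos: [0.5734, 0.1572, 0.065]
eef_rot: [[0.798, 0.602, 0.004], [0.602, -0.798, 0.001], [0.004, 0.002, -1.0]]
contact_force: [0.1, 0.4, -2.5]
opening: 0.0814
grip_force: 33.2
```

```bash
cat > pose.py <<'E'
from h import *
import sys
np.set_printoptions(precision=4,suppress=True)
st=sense();p=st['eef_pos'];R=st['eef_rot'];print(st['time'],p,st['opening'],st['grip_force'],st['contact_force'])
for n in('side','top'):
    s=snap(n,sys.argv[1]+n[0]);W=world(s);L=(W-p)@R;h=cv2.cvtColor(s['color'],cv2.COLOR_RGB2HSV)
    # plate points: white-ish, around tcp, below finger area, exclude hood
    m=(h[...,1]<70)&(h[...,2]>90)&(np.abs(L[...,0])<.1)&(np.abs(L[...,1])<.07)&(np.abs(L[...,0])>.03)&(np.abs(L[...,2])<.04)
    P=L[m]
    for _ in range(4):
        c=np.linalg.lstsq(np.c_[P[:,:2],np.ones(len(P))],P[:,2],rcond=None)[0];r=P[:,2]-np.c_[P[:,:2],np.ones(len(P))]@c;P=P[np.abs(r)<max(.0015,2*r.std())] if _<3 else P
    print(n,len(P),'pitch(tongues down +)deg',-np.degrees(np.arctan(c[0])),'roll',np.degrees(np.arctan(c[1])),'plate top z under TCP',c[2],'x',np.percentile(P[:,0],[1,99]),'y',np.percentile(P[:,1],[1,99]))
E
python3 pose.py p1
```

```text
6.6 [0.5734 0.1572 0.065 ] 0.08139087449970153 33.16610276699066 [ 0.1318  0.3801 -2.5332]
side 437 pitch(tongues down +)deg -0.02317070131249677 roll 0.006224812491688064 plate top z under TCP 0.007926511538152575 x [-0.0904  0.0866] y [-0.0605  0.0671]
top 50 pitch(tongues down +)deg -0.45780945809313994 roll 3.9539915849744283 plate top z under TCP 0.006715680121006193 x [-0.0907 -0.0373] y [0.0399 0.0605]
```

The cover is held level, with about 2.5 N of weight on the wrist. I'll carry it to just outside the head and tilt it there by pressing its catch end lightly on the head's top.

Emit:
send_rows(
  increments=[
    {"dp":[0,0,-1],"turn":4.05,"gripper":7.8},
    {"dp":[0,0,-2],"turn":8.1,"gripper":7.8},
    {"dp":[0,0,-2],"turn":8.1,"gripper":7.8},
    {"dp":[0,0,-2.5],"turn":8.1,"gripper":7.8},
    {"dp":[0,0,-1],"turn":4.05,"gripper":7.8},
    {"dp":[0,0,0],"turn":0,"gripper":7.8},
  ],
)

```text
time: 7.3
eef_pos: [0.5817, 0.1051, 0.1471]
eef_rot: [[0.987, 0.159, -0.008], [0.159, -0.986, 0.039], [-0.002, -0.04, -0.999]]
contact_force: [-0.1, 0.0, -1.5]
opening: 0.0809
grip_force: 33.1
```

Emit:
send_rows(
  increments=[
    {"dp":[-0.667,1.256,0],"turn":0,"gripper":7.8},
    {"dp":[-1.334,2.511,0],"turn":0,"gripper":7.8},
    {"dp":[-1.334,2.511,0],"turn":0,"gripper":7.8},
    {"dp":[-1.334,2.511,0],"turn":0,"gripper":7.8},
    {"dp":[-1.334,2.511,0],"turn":0,"gripper":7.8},
    {"dp":[-1.334,2.511,0],"turn":0,"gripper":7.8},
    {"dp":[-1.334,2.511,0],"turn":0,"gripper":7.8},
    {"dp":[-1.334,2.511,0],"turn":0,"gripper":7.8},
    {"dp":[-1.334,2.511,0],"turn":0,"gripper":7.8},
    {"dp":[-1.334,2.511,0],"turn":0,"gripper":7.8},
    {"dp":[-1.334,2.511,0],"turn":0,"gripper":7.8},
    {"dp":[-1.334,2.511,0],"turn":0,"gripper":7.8},
    {"dp":[-1.334,2.511,0],"turn":0,"gripper":7.8},
    {"dp":[-1.334,2.511,0],"turn":0,"gripper":7.8},
    {"dp":[-0.667,1.256,0],"turn":0,"gripper":7.8},
    {"dp":[0,0,0],"turn":0,"gripper":7.8},
  ],
)

```text
time: 8.9
eef_pos: [0.4527, -0.2704, 0.132]
eef_rot: [[0.987, 0.161, -0.011], [0.161, -0.986, 0.04], [-0.004, -0.041, -0.999]]
contact_force: [0.5, 0.4, -2.3]
opening: 0.081
grip_force: 33.1
```

```bash
python3 pose.py p2; python3 -c "
from h import *;print(sense()['eef_rot'],sense()['q'])
s=load('p2s')
cv2.imwrite('pics/p2c.png',cv2.resize(s['color'][150:310,130:350],(770,560),interpolation=2)[:,:,::-1])"
```

```text
8.9 [ 0.4527 -0.2704  0.132 ] 0.08101427495151772 33.135234117507935 [ 0.4789  0.3999 -2.298 ]
side 1452 pitch(tongues down +)deg -0.032482257130302145 roll -0.03543064671579077 plate top z under TCP 0.007503126858868294 x [-0.0873  0.0885] y [-0.0602  0.0661]
top 697 pitch(tongues down +)deg -0.16150275771647216 roll 0.1849133835340597 plate top z under TCP 0.00812647105855118 x [-0.0764  0.0866] y [-0.0665  0.0517]
[[ 0.9866496   0.16253008 -0.01032172]
 [ 0.16281728 -0.98583128  0.04033892]
 [-0.00361919 -0.04148093 -0.99913274]] [-31.59472586  18.53607229 -10.5976073   62.58190929   1.65906268
 139.01421397]
```

View pics/p2c.png

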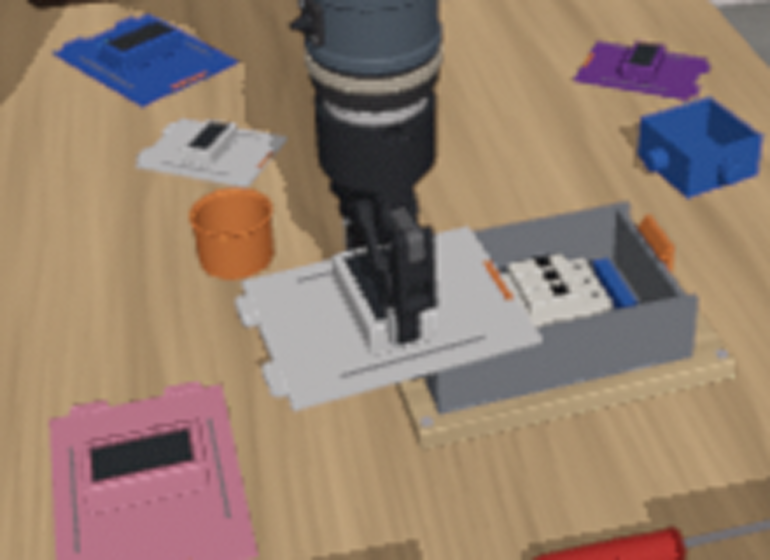

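The cover is still held, at crop (390,320). The wrist's upper range limit cut my turn short, though, and left the tool leaning about 2.4°, so the cover is rolled by the same amount. I'll undo this by unwinding to the opposite wrist limit, where the deviation mirrors, then come back.

Emit:
send_rows(
  increments=[
    {"dp":[0,0,0],"turn":-4,"gripper":7.8},
    {"dp":[0,0,0],"turn":-8.5,"gripper":7.8},
    {"dp":[0,0,0],"turn":-8.5,"gripper":7.8},
    {"dp":[0,0,0],"turn":-8.5,"gripper":7.8},
    {"dp":[0,0,0],"turn":-8.5,"gripper":7.8},
    {"dp":[0,0,0],"turn":-8.5,"gripper":7.8},
    {"dp":[0,0,0],"turn":-8.5,"gripper":7.8},
    {"dp":[0,0,0],"turn":-8.5,"gripper":7.8},
    {"dp":[0,0,0],"turn":-8.5,"gripper":7.8},
    {"dp":[0,0,0],"turn":-8.5,"gripper":7.8},
    {"dp":[0,0,0],"turn":-8.5,"gripper":7.8},
  ],
)

```text
time: 10.1
eef_pos: [0.4543, -0.2681, 0.133]
eef_rot: [[-0.153, 0.988, -0.01], [0.987, 0.154, 0.04], [0.041, -0.003, -0.999]]
contact_force: [-0.1, -0.6, -2.6]
opening: 0.0814
grip_force: 33.1
```

Emit:
send_rows(
  increments=[
    {"dp":[1.5,0,0],"turn":0,"gripper":7.8},
    {"dp":[3,0,0],"turn":0,"gripper":7.8},
    {"dp":[3,0,0],"turn":0,"gripper":7.8},
    {"dp":[3,0,0],"turn":0,"gripper":7.8},
    {"dp":[3,0,0],"turn":0,"gripper":7.8},
    {"dp":[3,0,0],"turn":0,"gripper":7.8},
    {"dp":[3,0,0],"turn":0,"gripper":7.8},
    {"dp":[3,0,0],"turn":0,"gripper":7.8},
    {"dp":[3,0,0],"turn":0,"gripper":7.8},
    {"dp":[3,0,0],"turn":0,"gripper":7.8},
    {"dp":[3,0,0],"turn":0,"gripper":7.8},
    {"dp":[1.5,0,0],"turn":0,"gripper":7.8},
    {"dp":[0,0,0],"turn":-8.5,"gripper":7.8},
  ],
)

```text
time: 11.4
eef_pos: [0.4045, 0.0595, 0.1465]
eef_rot: [[-0.29, 0.957, -0.01], [0.956, 0.29, 0.04], [0.041, 0.002, -0.999]]
contact_force: [0.2, -0.1, -2.5]
opening: 0.0816
grip_force: 33.1
```

```bash
python3 -c "
from h import *
np.set_printoptions(precision=4,suppress=True)
s=sense();print(s['time'],s['eef_pos'],s['eef_rot'],s['q'])"
```

```text
11.4 [0.4045 0.0595 0.1465] [[-0.2899  0.957  -0.0097]
 [ 0.9562  0.29    0.04  ]
 [ 0.0411  0.0023 -0.9992]] [  6.6667   5.9064 -25.2604  59.118    2.3434  79.7993]
```

Emit:
send_rows(
  increments=[
    {"dp":[0,0,0],"turn":-8.5,"gripper":7.8},
    {"dp":[0,0,0],"turn":-8.5,"gripper":7.8},
    {"dp":[0,0,0],"turn":-8.5,"gripper":7.8},
    {"dp":[0,0,0],"turn":-8.5,"gripper":7.8},
    {"dp":[0,0,0],"turn":-8.5,"gripper":7.8},
    {"dp":[0,0,0],"turn":-8.5,"gripper":7.8},
    {"dp":[0,0,0],"turn":-8.5,"gripper":7.8},
    {"dp":[0,0,0],"turn":-8.5,"gripper":7.8},
    {"dp":[0,0,0],"turn":-8.5,"gripper":7.8},
    {"dp":[0,0,0],"turn":-8.5,"gripper":7.8},
    {"dp":[0,0,0],"turn":-8.5,"gripper":7.8},
    {"dp":[0,0,0],"turn":-8.5,"gripper":7.8},
    {"dp":[0,0,0],"turn":-8.5,"gripper":7.8},
    {"dp":[0,0,0],"turn":-8.5,"gripper":7.8},
    {"dp":[0,0,0],"turn":-8.5,"gripper":7.8},
    {"dp":[0,0,0],"turn":-8.5,"gripper":7.8},
    {"dp":[0,0,0],"turn":-8.5,"gripper":7.8},
    {"dp":[0,0,0],"turn":-8.5,"gripper":7.8},
    {"dp":[0,0,0],"turn":-8.5,"gripper":7.8},
    {"dp":[0,0,0],"turn":-8.5,"gripper":7.8},
  ],
)

```text
time: 13.4
eef_pos: [0.4049, 0.0578, 0.1463]
eef_rot: [[0.123, -0.992, -0.01], [-0.992, -0.123, 0.04], [-0.041, 0.005, -0.999]]
contact_force: [-0.3, 0.3, -2.0]
opening: 0.0814
grip_force: 33.1
```

Emit:
send_rows(
  increments=[
    {"dp":[0,0,0],"turn":-8.5,"gripper":7.8},
    {"dp":[0,0,0],"turn":-8.5,"gripper":7.8},
    {"dp":[0,0,0],"turn":-8.5,"gripper":7.8},
    {"dp":[0,0,0],"turn":-8.5,"gripper":7.8},
    {"dp":[0,0,0],"turn":-8.5,"gripper":7.8},
    {"dp":[0,0,0],"turn":-8.5,"gripper":7.8},
    {"dp":[0,0,0],"turn":-8.5,"gripper":7.8},
    {"dp":[0,0,0],"turn":-8.5,"gripper":7.8},
    {"dp":[0,0,0],"turn":-8.5,"gripper":7.8},
    {"dp":[0,0,0],"turn":-8.5,"gripper":7.8},
    {"dp":[0,0,0],"turn":-6,"gripper":7.8},
  ],
)

```text
time: 14.5
eef_pos: [0.404, 0.0642, 0.1463]
eef_rot: [[0.991, 0.131, -0.009], [0.131, -0.991, 0.034], [-0.004, -0.035, -0.999]]
contact_force: [-0.0, -0.6, -2.8]
opening: 0.0811
grip_force: 33.1
```

```bash
python3 -c "
from h import *
np.set_printoptions(precision=4,suppress=True)
s=sense();print(s['time'],s['eef_pos'],s['eef_rot'],s['q'])"
```

```text
14.5 [0.404  0.0642 0.1463] [[ 0.9913  0.1312 -0.0087]
 [ 0.1314 -0.9907  0.0338]
 [-0.0042 -0.0347 -0.9994]] [   7.5988    5.8995  -25.2849   59.0561    1.9888 -179.9526]
```

It mirrors as predicted, with the lean shrinking from 0.040 to 0.034. Continuing.

Emit:
send_rows(
  increments=[
    {"dp":[0,0,0],"turn":-8,"gripper":7.8},
    {"dp":[0,0,0],"turn":-8,"gripper":7.8},
    {"dp":[0,0,0],"turn":-8,"gripper":7.8},
  ],
)

```text
time: 14.8
eef_pos: [0.371, 0.1597, 0.1464]
eef_rot: [[0.907, 0.42, 0.018], [0.421, -0.906, -0.043], [-0.001, 0.047, -0.999]]
contact_force: [0.5, -0.0, -2.4]
opening: 0.0814
grip_force: 33.2
```

That overshot to an opposite lean of about 0.046. I need to unwind to the upper side anyway, so I'll trim it there in small steps.

Emit:
send_rows(
  increments=[
    {"dp":[0.2,-2.9,0],"turn":4,"gripper":7.8},
    {"dp":[0,0,0],"turn":8.5,"gripper":7.8},
    {"dp":[0,0,0],"turn":8.5,"gripper":7.8},
    {"dp":[0,0,0],"turn":8.5,"gripper":7.8},
    {"dp":[0,0,0],"turn":8.5,"gripper":7.8},
    {"dp":[0,0,0],"turn":8.5,"gripper":7.8},
    {"dp":[0,0,0],"turn":8.5,"gripper":7.8},
    {"dp":[0,0,0],"turn":8.5,"gripper":7.8},
    {"dp":[0,0,0],"turn":8.5,"gripper":7.8},
    {"dp":[0,0,0],"turn":8.5,"gripper":7.8},
    {"dp":[0,0,0],"turn":8.5,"gripper":7.8},
    {"dp":[0,0,0],"turn":8.5,"gripper":7.8},
    {"dp":[0,0,0],"turn":8.5,"gripper":7.8},
    {"dp":[0,0,0],"turn":8.5,"gripper":7.8},
    {"dp":[0,0,0],"turn":8.5,"gripper":7.8},
    {"dp":[0,0,0],"turn":8.5,"gripper":7.8},
    {"dp":[0,0,0],"turn":8.5,"gripper":7.8},
    {"dp":[0,0,0],"turn":8.5,"gripper":7.8},
    {"dp":[0,0,0],"turn":8.5,"gripper":7.8},
    {"dp":[0,0,0],"turn":8.5,"gripper":7.8},
  ],
)

```text
time: 16.8
eef_pos: [0.3605, 0.1858, 0.1449]
eef_rot: [[-0.779, -0.627, 0.017], [-0.627, 0.778, -0.042], [0.013, -0.044, -0.999]]
contact_force: [0.3, -0.0, -2.3]
opening: 0.0812
grip_force: 33.3
```

Emit:
send_rows(
  increments=[
    {"dp":[0,0,0],"turn":8.5,"gripper":7.8},
    {"dp":[0,0,0],"turn":8.5,"gripper":7.8},
    {"dp":[0,0,0],"turn":8.5,"gripper":7.8},
    {"dp":[0,0,0],"turn":8.5,"gripper":7.8},
    {"dp":[0,0,0],"turn":8.5,"gripper":7.8},
    {"dp":[0,0,0],"turn":8.5,"gripper":7.8},
    {"dp":[0,0,0],"turn":8.5,"gripper":7.8},
    {"dp":[0,0,0],"turn":8.5,"gripper":7.8},
    {"dp":[0,0,0],"turn":8.5,"gripper":7.8},
    {"dp":[0,0,0],"turn":8.5,"gripper":7.8},
    {"dp":[0,0,0],"turn":8.5,"gripper":7.8},
    {"dp":[0,0,0],"turn":8.5,"gripper":7.8},
    {"dp":[0,0,0],"turn":8.5,"gripper":7.8},
    {"dp":[0,0,0],"turn":8.5,"gripper":7.8},
    {"dp":[0,0,0],"turn":8.5,"gripper":7.8},
    {"dp":[0,0,0],"turn":8.5,"gripper":7.8},
    {"dp":[0,0,0],"turn":8.5,"gripper":7.8},
    {"dp":[0,0,0],"turn":8.5,"gripper":7.8},
    {"dp":[0,0,0],"turn":8.5,"gripper":7.8},
    {"dp":[0,0,0],"turn":8.5,"gripper":7.8},
  ],
)

```text
time: 18.8
eef_pos: [0.3605, 0.1858, 0.1449]
eef_rot: [[0.658, 0.753, 0.017], [0.753, -0.657, -0.042], [-0.021, 0.041, -0.999]]
contact_force: [-0.1, -0.2, -2.1]
opening: 0.0814
grip_force: 33.3
```

```bash
python3 -c "
from h import *
np.set_printoptions(precision=4,suppress=True)
s=sense();print(s['time'],s['eef_pos'],s['eef_rot'],s['q'])"
```

```text
18.8 [0.3605 0.1858 0.1449] [[ 0.6579  0.7529  0.0171]
 [ 0.7528 -0.6569 -0.0425]
 [-0.0207  0.0408 -0.999 ]] [ 29.1603   5.699  -25.7591  58.8715  -2.6029 160.2947]
```

Emit:
send_rows(
  increments=[
    {"dp":[0,0,0],"turn":8.5,"gripper":7.8},
    {"dp":[0,0,0],"turn":8.5,"gripper":7.8},
    {"dp":[0,0,0],"turn":8.5,"gripper":7.8},
  ],
)

```text
time: 19.1
eef_pos: [0.3695, 0.1675, 0.145]
eef_rot: [[0.903, 0.431, 0.01], [0.431, -0.902, -0.025], [-0.002, 0.027, -1.0]]
contact_force: [0.7, 0.6, -3.5]
opening: 0.0813
grip_force: 33.3
```

Emit:
send_rows(
  increments=[
    {"dp":[0,0,0],"turn":4,"gripper":7.8},
    {"dp":[0,0,0],"turn":0,"gripper":7.8},
  ],
)

```text
time: 19.3
eef_pos: [0.3767, 0.1496, 0.145]
eef_rot: [[0.925, 0.379, 0.006], [0.379, -0.925, -0.014], [0.0, 0.015, -1.0]]
contact_force: [-1.7, 0.1, -2.1]
opening: 0.0812
grip_force: 33.4
```

Emit:
send_rows(
  increments=[
    {"dp":[0,0,0],"turn":5.4,"gripper":7.8},
    {"dp":[0,0,0],"turn":0,"gripper":7.8},
  ],
)

```text
time: 19.5
eef_pos: [0.3841, 0.1283, 0.145]
eef_rot: [[0.949, 0.315, 0.0], [0.315, -0.949, 0.003], [0.001, -0.003, -1.0]]
contact_force: [-0.0, -0.2, -3.4]
opening: 0.0813
grip_force: 33.4
```

```bash
python3 -c "
from h import *
np.set_printoptions(precision=4,suppress=True)
s=sense();print(s['time'],s['eef_pos'],s['eef_rot'],s['q'])"
```

```text
19.5 [0.3841 0.1283 0.145 ] [[ 0.9492  0.3147  0.0005]
 [ 0.3147 -0.9492  0.0033]
 [ 0.0015 -0.003  -1.    ]] [ 18.3492   5.3382 -26.1149  58.4615   0.1698 180.0036]
```

The lean is now 0.2°. I'll head to the box and turn only once the wrist is clear of its limit.

Emit:
send_rows(
  increments=[
    {"dp":[-0.32,1.37,0],"turn":0,"gripper":7.8},
    {"dp":[-0.64,2.745,0],"turn":0,"gripper":7.8},
    {"dp":[-0.64,2.745,0],"turn":0,"gripper":7.8},
    {"dp":[-0.64,2.745,0],"turn":0,"gripper":7.8},
    {"dp":[-0.64,2.745,0],"turn":0,"gripper":7.8},
    {"dp":[-0.64,2.745,0],"turn":0,"gripper":7.8},
    {"dp":[-0.64,2.745,0],"turn":0,"gripper":7.8},
    {"dp":[-0.64,2.745,0],"turn":0,"gripper":7.8},
    {"dp":[-0.64,2.745,0],"turn":0,"gripper":7.8},
    {"dp":[-0.64,2.745,0],"turn":0,"gripper":7.8},
    {"dp":[-0.64,2.745,0],"turn":0,"gripper":7.8},
    {"dp":[-0.64,2.745,0],"turn":0,"gripper":7.8},
    {"dp":[-0.32,1.37,0],"turn":0,"gripper":7.8},
    {"dp":[0,0,0],"turn":6.85,"gripper":7.8},
    {"dp":[0,0,0],"turn":6.85,"gripper":7.8},
    {"dp":[0,0,0],"turn":0,"gripper":7.8},
  ],
)

```text
time: 21.1
eef_pos: [0.416, -0.2068, 0.1438]
eef_rot: [[0.997, 0.08, 0.0], [0.08, -0.997, 0.004], [0.001, -0.004, -1.0]]
contact_force: [0.2, -0.3, -2.0]
opening: 0.0812
grip_force: 33.4
```

```bash
python3 pose.py p3; python3 -c "
from h import *
from h import *
np.set_printoptions(precision=4,suppress=True)
s=sense();print(s['eef_rot'],s['q'])
W=world(load('p3s'));near=np.hypot(W[...,0]-.588,W[...,1]+.191);P=W[(near<.17)&(W[...,2]>.07)&(W[...,2]<.081)];a=np.radians(4.6)
L=(P[:,:2]-[.588,-.191])@np.array([[np.cos(a),-np.sin(a)],[np.sin(a),np.cos(a)]]);print(np.percentile(L,[2,98],axis=0))"
```

```text
21.1 [ 0.416  -0.2068  0.1438] 0.08118195569174257 33.44396352767944 [ 0.2152 -0.3316 -2.0198]
side 1284 pitch(tongues down +)deg 0.004507177673394228 roll 0.05280260747891545 plate top z under TCP 0.007615566480129768 x [-0.0864  0.0879] y [-0.0606  0.0665]
top 592 pitch(tongues down +)deg -0.26558038844102927 roll -0.41631198836858063 plate top z under TCP 0.0077826069179808026 x [-0.0766  0.0859] y [-0.065   0.0295]
[[ 0.9963  0.0861  0.0006]
 [ 0.0861 -0.9963  0.0035]
 [ 0.0009 -0.0035 -1.    ]] [-26.5773  11.1264 -19.1556  59.7806   0.1958 148.4854]
[[-0.1035 -0.0732]
 [ 0.0939  0.0595]]
```

Pose looks good. The enclosure solves to about (0.5905, -0.1943), yaw 4.6°. Next I'll lower the cover's catch end onto the head top to tilt it.

Emit:
send_rows(
  increments=[
    {"dp":[0,0,1.2],"turn":0.3,"gripper":7.8},
    {"dp":[0,0,1.7],"turn":0,"gripper":7.8},
    {"dp":[0,0,0.7],"turn":0,"gripper":7.8},
    {"dp":[0,0,0.2],"turn":0,"gripper":7.8},
    {"dp":[0,0,0.2],"turn":0,"gripper":7.8},
    {"dp":[0,0,0.15],"turn":0,"gripper":7.8},
    {"dp":[0,0,0.15],"turn":0,"gripper":7.8},
  ],
  newtons=20,
)

```text
time: 21.9
eef_pos: [0.4163, -0.2081, 0.1016]
eef_rot: [[0.997, 0.078, 0.002], [0.078, -0.997, 0.003], [0.002, -0.003, -1.0]]
contact_force: [-3.1, 0.9, 4.0]
opening: 0.0813
grip_force: 34.3
```

Emit:
send_rows(
  increments=[
    {"dp":[0,0,0.15],"turn":0,"gripper":7.8},
    {"dp":[0,0,0.15],"turn":0,"gripper":7.8},
  ],
)

```text
time: 22.1
eef_pos: [0.416, -0.208, 0.0981]
eef_rot: [[0.997, 0.077, 0.001], [0.077, -0.997, 0.003], [0.001, -0.003, -1.0]]
contact_force: [-3.6, -1.3, 3.0]
opening: 0.081
grip_force: 34.4
```

Emit:
send_rows(
  increments=[
    {"dp":[0,0,0.15],"turn":0,"gripper":7.8},
    {"dp":[0,0,0.15],"turn":0,"gripper":7.8},
    {"dp":[0,0,-1.5],"turn":0,"gripper":7.8},
    {"dp":[0,0,-2.5],"turn":0,"gripper":7.8},
    {"dp":[0,0,0],"turn":0,"gripper":7.8},
  ],
)

```text
time: 22.6
eef_pos: [0.4177, -0.2087, 0.1369]
eef_rot: [[0.997, 0.078, 0.005], [0.077, -0.997, 0.002], [0.005, -0.001, -1.0]]
contact_force: [1.2, -0.2, -2.0]
opening: 0.0816
grip_force: 33.9
```

```bash
python3 pose.py p4; python3 -c "
from h import *
np.set_printoptions(precision=4,suppress=True)
s=sense();R=s['eef_rot'];print(R)
L=(world(load('p4s'))-s['eef_pos'])@R;h=cv2.cvtColor(load('p4s')['color'],cv2.COLOR_RGB2HSV)
m=(h[...,1]<70)&(h[...,2]>90)&(np.abs(L[...,1])<.07)&(np.abs(L[...,0])<.12)&(L[...,2]<.045)&(L[...,2]>-.03)
for a,b in((-.1,-.085),(-.085,-.075),(.075,.085),(.085,.1)):
  k=m&(L[...,0]>a)&(L[...,0]<b);print(a,k.sum(),np.median(L[k],0) if k.any() else '', np.percentile(L[k][:,0],[3,97]) if k.any() else '')
"
```

```text
22.6 [ 0.4177 -0.2087  0.1369] 0.08159829328192231 33.87872636318207 [ 1.2221 -0.242  -2.0114]
side 1294 pitch(tongues down +)deg 8.152499760868286 roll -0.23205220826323766 plate top z under TCP 0.0077266622457384145 x [-0.0824  0.0902] y [-0.061   0.0662]
top 614 pitch(tongues down +)deg 7.817376925691625 roll -0.07713575748911289 plate top z under TCP 0.0090075120928164 x [-0.0744  0.0878] y [-0.0653  0.0295]
[[ 0.997   0.0775  0.0015]
 [ 0.0775 -0.997   0.0032]
 [ 0.0018 -0.003  -1.    ]]
-0.1 0  
-0.085 61 [-0.0792  0.0284  0.0172] [-0.0832 -0.0751]
0.075 188 [ 0.08    0.029  -0.0053] [0.0753 0.0845]
0.085 120 [ 0.089   0.0377 -0.0066] [0.0853 0.0929]
```

The tilt is 8.1° with roll near zero. Now I'll move over the box and down to just above the ledge.

Emit:
send_rows(
  increments=[
    {"dp":[1.3,0,0],"turn":-0.15,"gripper":7.8},
    {"dp":[2.58,-0.02,0],"turn":0,"gripper":7.8},
    {"dp":[2.58,-0.02,0],"turn":0,"gripper":7.8},
    {"dp":[2.58,-0.02,0],"turn":0,"gripper":7.8},
    {"dp":[2.58,-0.02,0],"turn":0,"gripper":7.8},
    {"dp":[2.58,-0.02,0],"turn":0,"gripper":7.8},
    {"dp":[2.58,0,0],"turn":0,"gripper":7.8},
    {"dp":[1.3,0,0],"turn":0,"gripper":7.8},
    {"dp":[0,0,1],"turn":0,"gripper":7.8},
    {"dp":[0,0,1.2],"turn":0,"gripper":7.8},
    {"dp":[0,0,0.5],"turn":0,"gripper":7.8},
    {"dp":[0,0,0],"turn":0,"gripper":7.8},
  ],
)

```text
time: 23.9
eef_pos: [0.5946, -0.1923, 0.1065]
eef_rot: [[0.997, 0.08, -0.002], [0.08, -0.997, 0.004], [-0.002, -0.004, -1.0]]
contact_force: [0.3, 0.9, -2.2]
opening: 0.0813
grip_force: 33.7
```

```bash
python3 pose.py p5; python3 -c "
from h import *
np.set_printoptions(precision=4,suppress=True)
s=sense();print(s['eef_rot'])
a=load('p5s');b=load('p5t')
u=cv2.resize(a['color'][195:285,225:345],(800,600),interpolation=2)
cv2.imwrite('pics/p5c.png',u[:,:,::-1])"
```

```text
23.9 [ 0.5946 -0.1923  0.1065] 0.08131058091285288 33.73838782310486 [ 0.2945  0.9017 -2.1857]
side 1227 pitch(tongues down +)deg 7.800814138914797 roll 0.15510381806752171 plate top z under TCP 0.007468518418439832 x [-0.0955  0.0901] y [-0.0601  0.0672]
top 243 pitch(tongues down +)deg 7.057785159315597 roll 0.48923952359135686 plate top z under TCP 0.006896969525291249 x [-0.0353  0.0893] y [-0.066  -0.0056]
[[ 0.9968  0.0795  0.0004]
 [ 0.0795 -0.9968  0.0034]
 [ 0.0007 -0.0034 -1.    ]]
```

View pics/p5c.png

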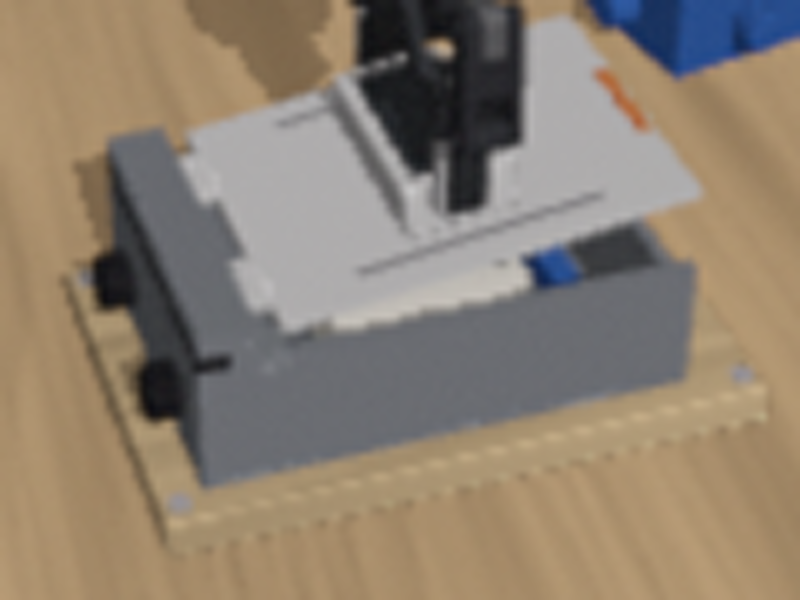

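The tongues, at crop (200,180) and (253,285), sit just in front of the head. The cover is about 1 mm to +y of the slots. I'll correct that and touch down on the ledge.

Emit:
send_rows(
  increments=[
    {"dp":[0.25,0.1,0],"turn":0,"gripper":7.8},
    {"dp":[0,0,0.3],"turn":0,"gripper":7.8},
    {"dp":[0,0,0.15],"turn":0,"gripper":7.8},
    {"dp":[0,0,0.1],"turn":0,"gripper":7.8},
    {"dp":[0,0,0.05],"turn":0,"gripper":7.8},
    {"dp":[0,0,0],"turn":0,"gripper":7.8},
  ],
)

```text
time: 24.6
eef_pos: [0.5987, -0.1932, 0.1021]
eef_rot: [[0.997, 0.08, 0.001], [0.08, -0.997, 0.003], [0.001, -0.003, -1.0]]
contact_force: [-0.9, 0.1, -3.0]
opening: 0.0813
grip_force: 33.8
```

Emit:
send_rows(
  increments=[
    {"dp":[0,0,0.1],"turn":0,"gripper":7.8},
    {"dp":[0,0,0.1],"turn":0,"gripper":7.8},
    {"dp":[0,0,0],"turn":0,"gripper":7.8},
  ],
)

```text
time: 24.9
eef_pos: [0.5988, -0.1933, 0.1002]
eef_rot: [[0.997, 0.08, 0.001], [0.08, -0.997, 0.003], [0.001, -0.003, -1.0]]
contact_force: [0.7, 0.5, -1.2]
opening: 0.0815
grip_force: 34.0
```

Emit:
send_rows(
  increments=[
    {"dp":[0,0,0.08],"turn":0,"gripper":7.8},
    {"dp":[0,0,0],"turn":0,"gripper":7.8},
  ],
)

```text
time: 25.1
eef_pos: [0.599, -0.1933, 0.0997]
eef_rot: [[0.997, 0.08, 0.001], [0.08, -0.997, 0.003], [0.002, -0.003, -1.0]]
contact_force: [1.3, 0.4, 1.5]
opening: 0.0814
grip_force: 34.3
```

Contact on the ledge came at the predicted height, about 4 N. I'll ease off a touch and slide the tongues into the slots.

Emit:
send_rows(
  increments=[
    {"dp":[-0.1,0,-0.07],"turn":0,"gripper":7.8},
    {"dp":[-0.2,0,0],"turn":0,"gripper":7.8},
    {"dp":[-0.2,0,0],"turn":0,"gripper":7.8},
    {"dp":[-0.2,0,0],"turn":0,"gripper":7.8},
    {"dp":[-0.15,0,0],"turn":0,"gripper":7.8},
  ],
)

```text
time: 25.6
eef_pos: [0.59, -0.194, 0.1001]
eef_rot: [[0.997, 0.08, 0.001], [0.08, -0.997, 0.003], [0.001, -0.003, -1.0]]
contact_force: [1.9, 0.8, -0.2]
opening: 0.0815
grip_force: 34.0
```

Emit:
send_rows(
  increments=[
    {"dp":[-0.15,0,0],"turn":0,"gripper":7.8},
    {"dp":[-0.15,0,0],"turn":0,"gripper":7.8},
  ],
)

```text
time: 25.8
eef_pos: [0.5872, -0.1942, 0.1001]
eef_rot: [[0.997, 0.08, 0.001], [0.08, -0.997, 0.003], [0.001, -0.003, -1.0]]
contact_force: [1.2, 0.0, -1.1]
opening: 0.0809
grip_force: 34.0
```

Emit:
send_rows(
  increments=[
    {"dp":[-0.15,0,0],"turn":0,"gripper":7.8},
    {"dp":[-0.1,0,0],"turn":0,"gripper":7.8},
    {"dp":[0,0,0],"turn":0,"gripper":7.8},
  ],
)

```text
time: 26.1
eef_pos: [0.5849, -0.1944, 0.1002]
eef_rot: [[0.997, 0.08, 0.001], [0.08, -0.997, 0.003], [0.002, -0.003, -1.0]]
contact_force: [2.2, -0.1, 0.2]
opening: 0.0814
grip_force: 34.1
```

```bash
python3 pose.py p6; python3 -c "
from h import *
a=load('p6s')
u=cv2.resize(a['color'][195:285,225:345],(800,600),interpolation=2)
cv2.imwrite('pics/p6c.png',u[:,:,::-1])"
```

```text
26.1 [ 0.5849 -0.1944  0.1002] 0.08138871687582905 34.069050550460815 [ 2.1791 -0.0871  0.2088]
side 1471 pitch(tongues down +)deg 5.508006849257542 roll 1.1983470399021419 plate top z under TCP 0.005719099616985416 x [-0.0991  0.0892] y [-0.0612  0.0693]
top 282 pitch(tongues down +)deg 7.857135502155663 roll 0.7780150786341576 plate top z under TCP 0.00906793638241362 x [-0.0382  0.0884] y [-0.0662 -0.0053]
```

View pics/p6c.png

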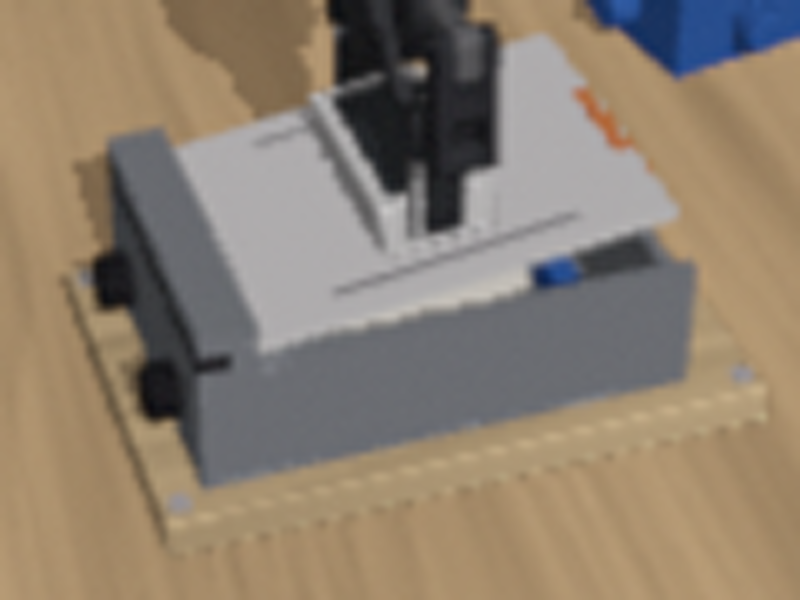

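The tongues are hidden in the slots and the plate edge, at crop (180,150) to (260,350), lies at the head's face: it's hooked. Now I'll swing the cover down along its arc.

Emit:
send_rows(
  increments=[
    {"dp":[0.04,0,0.09],"turn":0,"gripper":7.8},
    {"dp":[0.04,0,0.09],"turn":0,"gripper":7.8},
    {"dp":[0.04,0,0.09],"turn":0,"gripper":7.8},
    {"dp":[0.04,0,0.09],"turn":0,"gripper":7.8},
    {"dp":[0,0,0],"turn":0,"gripper":7.8},
  ],
)

```text
time: 26.7
eef_pos: [0.5864, -0.1943, 0.0963]
eef_rot: [[0.997, 0.08, 0.001], [0.08, -0.997, 0.003], [0.001, -0.003, -1.0]]
contact_force: [1.9, 0.3, 1.1]
opening: 0.0812
grip_force: 34.3
```

Emit:
send_rows(
  increments=[
    {"dp":[0.04,0,0.09],"turn":0,"gripper":7.8},
    {"dp":[0.03,0,0.09],"turn":0,"gripper":7.8},
    {"dp":[0,0,0],"turn":0,"gripper":7.8},
  ],
)

```text
time: 27.0
eef_pos: [0.5871, -0.1942, 0.0945]
eef_rot: [[0.997, 0.08, 0.001], [0.08, -0.997, 0.003], [0.001, -0.003, -1.0]]
contact_force: [0.8, -0.6, 2.1]
opening: 0.0812
grip_force: 34.3
```

```bash
python3 pose.py p7
```

```text
27.0 [ 0.5871 -0.1942  0.0945] 0.0811831088313031 34.33506488800049 [ 0.7979 -0.6196  2.1188]
side 1507 pitch(tongues down +)deg 1.502643066397869 roll 2.565183528692732 plate top z under TCP 0.00620979454343467 x [-0.0986  0.0902] y [-0.0615  0.0694]
top 256 pitch(tongues down +)deg 4.393348226565802 roll 0.6773192184195763 plate top z under TCP 0.00865767938566018 x [-0.0378  0.0872] y [-0.0659 -0.0054]
```

Emit:
send_rows(
  increments=[
    {"dp":[0,0,0],"turn":0,"gripper":8.3},
    {"dp":[0,0,0],"turn":0,"gripper":8.54},
    {"dp":[0,0,0],"turn":0,"gripper":8.54},
    {"dp":[0,0,-1],"turn":0,"gripper":8.54},
    {"dp":[0,0,-2],"turn":0,"gripper":8.54},
    {"dp":[0,0,-2.5],"turn":0,"gripper":8.54},
    {"dp":[1.5,0,0],"turn":0,"gripper":0},
    {"dp":[3,0,0],"turn":0,"gripper":0},
    {"dp":[2.5,0,0],"turn":0,"gripper":0},
    {"dp":[0,0,0],"turn":0,"gripper":0},
    {"dp":[0,0,0],"turn":0,"gripper":0},
  ],
)

```text
time: 28.2
eef_pos: [0.6568, -0.1886, 0.1497]
eef_rot: [[0.997, 0.08, 0.0], [0.08, -0.997, 0.003], [0.0, -0.003, -1.0]]
contact_force: [-0.7, -0.9, 0.3]
opening: 0.0121
grip_force: 0.0
```

```bash
cat > cov.py <<'E'
from h import *
import sys
np.set_printoptions(precision=4,suppress=True)
st=sense();print(st['time'],st['eef_pos'],st['opening'],st['contact_force'])
a=np.radians(4.6);R=np.array([[np.cos(a),-np.sin(a),0],[np.sin(a),np.cos(a),0],[0,0,1]])
for n,E in(('side',(.5911,-.198,0)),('top',(.588,-.1921,0))):
    s=snap(n,sys.argv[1]+n[0]);L=(world(s)-E)@R
    for x0 in(-.06,-.035,.035,.05,.065,.08):
        m=(np.abs(L[...,0]-x0)<.006)&(np.abs(L[...,1])<.055)&(L[...,2]>.06)&(L[...,2]<.105)&(np.abs(L[...,1])>.02)
        print(n,x0,m.sum(),np.percentile(L[m][:,2],[20,50,80]) if m.sum()>3 else '')
    m=(L[...,0]>.078)&(L[...,0]<.115)&(np.abs(L[...,1])<.02)&(L[...,2]>.082)&(L[...,2]<.098)&(s['color'][...,0]>1.6*s['color'][...,2].astype(float))
    print(' orange',m.sum(),np.percentile(L[m],[5,50,95],axis=0) if m.sum()>3 else '')
E
python3 cov.py c1
```

```text
28.2 [ 0.6568 -0.1886  0.1497] 0.01209351980326659 [-0.6815 -0.895   0.2718]
side -0.06 78 [0.0816 0.0829 0.0836]
side -0.035 77 [0.0834 0.0844 0.0853]
side 0.035 63 [0.088  0.0889 0.0895]
side 0.05 74 [0.0886 0.0897 0.0906]
side 0.065 72 [0.0896 0.0907 0.0916]
side 0.08 86 [0.0894 0.0909 0.0924]
 orange 55 [[ 0.0811 -0.0177  0.0894]
 [ 0.0896 -0.0003  0.0921]
 [ 0.095   0.0163  0.0938]]
top -0.06 0 
top -0.035 0 
top 0.035 0 
top 0.05 0 
top 0.065 3 
top 0.08 11 [0.0881 0.0896 0.0906]
 orange 0
```

The cover rests tilted about 3.7° on the catch. Now I'll press gently at its catch end.

Emit:
send_rows(
  increments=[
    {"dp":[0,0,1.5],"turn":0,"gripper":0},
    {"dp":[0,0,1.8],"turn":0,"gripper":0},
    {"dp":[0,0,0.8],"turn":0,"gripper":0},
    {"dp":[0,0,0.25],"turn":0,"gripper":0},
    {"dp":[0,0,0.15],"turn":0,"gripper":0},
    {"dp":[0,0,0.1],"turn":0,"gripper":0},
    {"dp":[0,0,0.1],"turn":0,"gripper":0},
    {"dp":[0,0,0],"turn":0,"gripper":0},
  ],
)

```text
time: 29.1
eef_pos: [0.657, -0.1887, 0.1031]
eef_rot: [[0.997, 0.08, 0.001], [0.08, -0.997, 0.003], [0.002, -0.003, -1.0]]
contact_force: [0.4, 0.3, 0.1]
opening: -0.0003
grip_force: 0.0
```

Emit:
send_rows(
  increments=[
    {"dp":[0,0,0.08],"turn":0,"gripper":0},
    {"dp":[0,0,0.08],"turn":0,"gripper":0},
    {"dp":[0,0,0.08],"turn":0,"gripper":0},
  ],
)

```text
time: 29.4
eef_pos: [0.6571, -0.1887, 0.1006]
eef_rot: [[0.997, 0.08, 0.001], [0.08, -0.997, 0.003], [0.001, -0.003, -1.0]]
contact_force: [-0.8, -0.2, 2.8]
opening: 0.0004
grip_force: 1.6
```

Contact, at 2.8 N. Pressing on slowly.

Emit:
send_rows(
  increments=[
    {"dp":[0,0,0.07],"turn":0,"gripper":0},
    {"dp":[0,0,0.07],"turn":0,"gripper":0},
    {"dp":[0,0,0.07],"turn":0,"gripper":0},
  ],
)

```text
time: 29.7
eef_pos: [0.6572, -0.1887, 0.0986]
eef_rot: [[0.997, 0.08, 0.002], [0.08, -0.997, 0.003], [0.002, -0.003, -1.0]]
contact_force: [-0.8, -0.7, 5.7]
opening: 0.0001
grip_force: 2.8
```

Emit:
send_rows(
  increments=[
    {"dp":[0,0,0.07],"turn":0,"gripper":0},
    {"dp":[0,0,0.07],"turn":0,"gripper":0},
  ],
)

```text
time: 29.9
eef_pos: [0.6568, -0.1885, 0.0966]
eef_rot: [[0.997, 0.08, 0.0], [0.08, -0.997, 0.003], [0.001, -0.003, -1.0]]
contact_force: [0.8, 0.0, 0.9]
opening: 0.0
grip_force: 0.4
```

Emit:
send_rows(
  increments=[
    {"dp":[0,0,0.07],"turn":0,"gripper":0},
    {"dp":[0,0,0.07],"turn":0,"gripper":0},
  ],
)

```text
time: 30.1
eef_pos: [0.6568, -0.1885, 0.095]
eef_rot: [[0.997, 0.08, 0.0], [0.08, -0.997, 0.003], [0.001, -0.003, -1.0]]
contact_force: [0.7, -0.5, 0.4]
opening: 0.0002
grip_force: 0.3
```

Emit:
send_rows(
  increments=[
    {"dp":[0,0,0.07],"turn":0,"gripper":0},
    {"dp":[0,0,0.07],"turn":0,"gripper":0},
    {"dp":[0,0,0.07],"turn":0,"gripper":0},
    {"dp":[0,0,0.07],"turn":0,"gripper":0},
  ],
)

```text
time: 30.5
eef_pos: [0.6569, -0.1886, 0.0926]
eef_rot: [[0.997, 0.08, 0.001], [0.08, -0.997, 0.003], [0.001, -0.003, -1.0]]
contact_force: [0.3, -0.6, 0.6]
opening: 0.0003
grip_force: 0.2
```

Emit:
send_rows(
  increments=[
    {"dp":[0,0,0.06],"turn":0,"gripper":0},
    {"dp":[0,0,0.06],"turn":0,"gripper":0},
  ],
)

```text
time: 30.7
eef_pos: [0.6568, -0.1886, 0.0913]
eef_rot: [[0.997, 0.08, 0.001], [0.08, -0.997, 0.003], [0.001, -0.003, -1.0]]
contact_force: [-1.1, 0.3, -0.2]
opening: 0.0
grip_force: 0.0
```

```bash
python3 cov.py c2|grep -v "^top"
```

```text
30.7 [ 0.6568 -0.1886  0.0913] 4.2643617446312284e-05 [-1.1464  0.2966 -0.228 ]
side -0.06 73 [0.0797 0.0811 0.082 ]
side -0.035 74 [0.0799 0.0807 0.0817]
side 0.035 51 [0.08   0.0808 0.0815]
side 0.05 72 [0.0799 0.0808 0.0815]
side 0.065 63 [0.0797 0.0809 0.0818]
side 0.08 42 [0.0803 0.0811 0.0819]
 orange 51 [[ 0.083  -0.0191  0.0843]
 [ 0.0889 -0.0043  0.0891]
 [ 0.0948  0.0124  0.0941]]
 orange 0
```

The plate is flat at about 80.8 mm everywhere, and the catch orange spans x 83 to 95 mm, over the cover's end. One last gentle confirming push, then I'll withdraw.

Emit:
send_rows(
  increments=[
    {"dp":[0,0,0.06],"turn":0,"gripper":0},
    {"dp":[0,0,0.06],"turn":0,"gripper":0},
    {"dp":[0,0,0.04],"turn":0,"gripper":0},
  ],
)

```text
time: 31.1
eef_pos: [0.6569, -0.1886, 0.0911]
eef_rot: [[0.997, 0.08, 0.002], [0.08, -0.997, 0.003], [0.002, -0.003, -1.0]]
contact_force: [-4.9, 0.6, 12.3]
opening: 0.0006
grip_force: 6.1
```

Emit:
send_rows(
  increments=[
    {"dp":[0,0,-1],"turn":0,"gripper":0},
    {"dp":[0,0,-3],"turn":0,"gripper":0},
    {"dp":[0,0,-4],"turn":0,"gripper":0},
    {"dp":[0,0,-4],"turn":0,"gripper":0},
    {"dp":[-4,4,-1],"turn":0,"gripper":0},
    {"dp":[-3,3,0],"turn":0,"gripper":0},
    {"dp":[0,0,0],"turn":0,"gripper":0},
    {"dp":[0,0,0],"turn":0,"gripper":0},
  ],
)

```text
time: 31.9
eef_pos: [0.5969, -0.2597, 0.219]
eef_rot: [[0.997, 0.078, 0.002], [0.078, -0.997, 0.003], [0.002, -0.003, -1.0]]
contact_force: [0.5, 0.0, -0.1]
opening: 0.0003
grip_force: 0.0
```

```bash
python3 cov.py c3; python3 -c "
from h import *
a=np.radians(4.6);R=np.array([[np.cos(a),-np.sin(a),0],[np.sin(a),np.cos(a),0],[0,0,1]])
for t in('s0','c1s','c3s'):
    s=load(t);L=(world(s)-(.5911,-.198,0))@R;c=s['color'].astype(float)
    m=(np.abs(L[...,0]-.09)<.03)&(np.abs(L[...,1])<.025)&(L[...,2]>.087)&(L[...,2]<.1)&(c[...,0]>1.6*c[...,2]);print(t,m.sum(),np.percentile(L[m][:,0],[2,50,98]))"
```

```text
31.9 [ 0.5969 -0.2597  0.219 ] 0.00025417646849886823 [ 0.5469  0.0337 -0.1267]
side -0.06 79 [0.0797 0.0806 0.0814]
side -0.035 70 [0.08   0.0809 0.082 ]
side 0.035 60 [0.0797 0.0806 0.082 ]
side 0.05 67 [0.0796 0.0807 0.0814]
side 0.065 65 [0.0801 0.0809 0.0817]
side 0.08 63 [0.0797 0.081  0.0818]
 orange 62 [[ 0.0833 -0.0186  0.0822]
 [ 0.0882 -0.0024  0.0894]
 [ 0.0938  0.0164  0.094 ]]
top -0.06 43 [0.0776 0.0802 0.0823]
top -0.035 50 [0.0774 0.0796 0.081 ]
top 0.035 77 [0.0778 0.0797 0.0815]
top 0.05 77 [0.0774 0.0794 0.0818]
top 0.065 76 [0.0774 0.0799 0.0817]
top 0.08 76 [0.0772 0.0801 0.0819]
 orange 54 [[ 0.0831 -0.0177  0.0827]
 [ 0.0882  0.0018  0.0883]
 [ 0.0935  0.0178  0.0955]]
s0 50 [0.08530028 0.0898118  0.09485992]
c1s 62 [0.08074517 0.08961469 0.09580286]
c3s 52 [0.08487649 0.08958306 0.09484435]
```

The cover is flat in both views, the catch is back at its rest position (84.9 to 94.8 mm, against 85.3 to 94.9 at the start), and the arm is clear. Handing in.

```bash
python3 -c "
from bench import ticket;print(ticket.finish_job())"
```

```text
the job is handed in; nothing more can be done
None
```

The box is closed and handed in at about 32 s: the cover's tongues are hooked in the slots, it lies flat on the rim with the orange catch back over its end, and the arm is clear; the one blemish is that the wrist joint read 180.004° against its 180° limit mid-job, and whether that counts against the range rule wasn't reported.

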